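Spin-check the loading dial and park it on its index mark

TASK

Before the empty loading dial is filled, check that its bearing runs free: flick the dial so that it spins on its own, and let the orange band on its rim run past the white pointer at least once with nothing touching the dial. Then, as the band comes round to the pointer again, brake it with a fingertip laid on the rim so that it comes to rest with the orange band at the pointer, and take the hand away. Only push and press: do not take the dial's knob between the fingers, and leave the two switches, the oil bottle and the screwdriver where they are.

Things in the scene. Friction and masses are not known exactly. Their poses are not given: they have to be found in the camera images.
- dial: Bare aluminium disc 300 mm across, 6 mm thick, level, turning freely either way about a vertical axis through its centre. Origin: centre of its underside; x points at the orange band, z up; turns with the disc. Top face 61 mm above the bench. On it a hub (34 mm radius, 13 mm high) and 8 low black nests (8 mm high) within 84 mm of the axis, and the knob.
- stand: The dial's fixed stand, below it: 190 mm square base and bearing; origin on the bench on the dial's axis, x points away from the pointer. The bearing drags little: let go at 2 to 3 rad/s the dial coasts several turns, losing roughly 5 to 20 percent of its speed each second, and once stopped it stays. Dial inertia 0.01 to 0.025 kg m2, varies unseen.
- mark (a point): Middle of the orange band on the dial's rim, at the edge (150 mm from the axis), level with the top face. The band is 24 mm wide along the rim, 30 mm long inward; it turns with the dial. The top face from 110 mm from the axis out to the edge is bare and smooth all round: the place to lay a braking fingertip. It is rigid; a few newtons pressed down stop the dial within a few degrees.
- knob (a point): Black knob for flicking the dial, an upright cylinder 18 mm across fixed on the dial 100 mm from the axis, exactly opposite the orange band; its top is 38 mm above the dial's top face (99 mm above the bench). This point is on its axis, 24 mm above the top face; it turns with the dial. A fingertip 12 mm or more above the top face clears the nests and still meets the knob.
- pointer_tip (a point): Tip of the fixed white pointer, 7 mm outside the dial's edge, level with the top face (61 mm above the bench), pointing in at the dial's axis. The pointer is a white plate 24 mm wide that tapers to the tip; with its black bracket, 26 mm wide, it reaches out to 208 mm from the axis and up to 62 mm above the bench.
- oiler: Bystander: small loose white oil bottle with red cap, 36 mm across and 85 mm tall, standing upright on the bench; origin at the centre of its underside.
- driver: Bystander: loose screwdriver 150 mm long lying on the bench; origin under its middle, x along it towards the tip.
- switch_a: Bystander: small loose switch, black 24 mm square body with orange cover, 18 mm high, lying on the pink foam pad; origin at the centre of its underside.
- switch_b: Bystander: a second switch like switch_a on the pink pad (pad 200 by 260 mm, 18 mm thick, fixed); origin at the centre of its underside.

How it is judged (in metres and radians):
On the way, in this order (a step that is already met when the one before it is completed fails the run):
1. the dial spins by itself, and the orange band runs past the pointer with no finger on the dial (angular speed of dial above 0.5 rad/s and contact force between anything else and dial below 0.05 N and horizontal distance between mark and pointer_tip below 0.05 m).
2. still untouched and turning, the band goes round the far side (angular speed of dial above 0.4 rad/s and contact force between anything else and dial below 0.05 N and horizontal distance between mark and pointer_tip above 0.22 m).
3. still turning, the band comes round again towards the pointer (within about 55 degrees of it) (angular speed of dial above 0.15 rad/s and horizontal distance between mark and pointer_tip below 0.14 m).
4. the dial is stopped under the finger, with the orange band at the pointer (angular speed of dial below 0.05 rad/s and contact force between the fingers and dial above 0.2 N and horizontal distance between mark and pointer_tip below 0.0145 m), for 0.05 s.
At the end, for the whole second after the job is handed in: The dial is at rest (under 0.05 rad/s) with the pointer standing within the orange band (the band's middle at most 14.5 mm from the pointer's tip, which is about 5 degrees either way), the dial is released, and the bottle (upright), screwdriver and switches lie within 25 mm of where they were (angular speed of dial below 0.05 rad/s and horizontal distance between mark and pointer_tip below 0.0145 m and distance of each of oiler, driver, switch_a, switch_b from where it was at the start of the episode below 0.025 m and angle between oiler's own z axis and vertical below 0.2 rad); the robot touches nothing.
It fails at once if a bystander (bottle, screwdriver or switch) was knocked away, lifted or carried (distance of any of oiler, driver, switch_a, switch_b from where it was at the start of the episode above 0.025 m).
It fails at once if the knob was taken between the fingers instead of being pushed (horizontal distance between the grasp point and knob below 0.01 m and height (world z) of the grasp point below 0.106 m).
It also fails if it takes over 42 s, if anything falls off the work surface, if the arm or the gripper's body presses on something with over 40 N, if the wrist force passes 120 N, or if a joint passes its speed limit or range.

ROBOT

A 7-joint arm with a two-finger parallel gripper is mounted at the origin on the work surface. World frame = base frame: x ahead of the robot, y to its left, z up, the work surface at z = 0. Lengths are in mm, angles in rad, forces in N, time in s.
With the tool pointing down it reaches from about 400 to 875 mm from the base axis. Payload 4.4 kg.
Tool frame: the origin (TCP) lies midway between the tips of the shut fingers; the grasp point (between the pads) lies 19 mm behind it (ctrl.grip_point_offset is the distance from the TCP to the grasp point, in mm); z points along the fingers, x is the direction in which the jaws open and shut, and the axes are right-handed (so a half turn about z gives the same grasp; the last joint's range is limited). The gripper opens to 85 mm and grips with 20 to 120 N. Pads are 22 mm wide; open, the fingers measure 114 mm over their backs; the gripper's body (76 mm by 85 mm) begins 54 mm behind the grasp point. The pads swing forward as they close: fully open they stand 13 mm farther back than shut.
Start: joints at [-1.294, 0.628, 0.038, 1.517, -0.027, 0.996, -0.02], TCP at [218.458, 612.204, 231.313] pointing down, gripper open.
Joint ranges: [-3.06, 3.06], [-0.37, 2.12], [-1.25, 1.32], [0.18, 2.47], [-1.1, 4.24], [0.23, 1.98], [-2.94, 2.94]. Speed limits (rad/s): [2.57, 2.57, 3.14, 3.14, 3.14, 3.14, 3.14].

INTERFACE

Orientations are given as [roll, pitch, yaw] about the fixed x, y, z axes, in that order (R = Rz(yaw) Ry(pitch) Rx(roll)).
In Python, from cell import ctrl, viewer gives the robot as it stands.
- The arm moves only by the tool apply_moves, never from a script. Its argument "series" is a list that holds one entry, the list of rows, each a list of 6 numbers: the shift along the tool's x, y, z normalised to -1 to 1, where 1 is 50 mm, then the turn, a rotation vector about the tool's x, y, z normalised to -1 to 1, where 1 is 6 degrees. In form: [[[tx, ty, tz, rx, ry, rz], ...]]. A call has exactly 5 rows; each row shifts and turns the commanded pose from where the row before left it, along the tool's axes as they then stand; what a row does not reach is not made up. A row lasts 1/8 s, in which the tool goes at most 62.5 mm and 10.7 degrees, less where a joint would pass 70% of its speed; a pose out of reach is approached as far as the arm can. A call with a number of a shift or a turn outside -1 to 1 is refused whole. A call with a gripper value outside its range is refused whole. "claw" is the gripper command: -1 is shut, 1 is fully open, values between are in proportion, set as the call begins (left out, the last holds). The fingers move at their own pace and stop on an object; the grip force is fixed at half the most. Time passes only in rows, so rows that do not move let the fingers close, or fill a call up. It gives the time, the measured TCP pose, the force and the opening at its end, in the units of the state.
- ctrl.read_state(): the state, without advancing time (a new reading comes with each control period).
- viewer.get_image(name): name is "scene" or "top" or "wrist"; returns the picture (400x640x3 uint8, blue, green, red); there is no depth.
- viewer.camera_info(name): a dict with "K" (3x3 intrinsics, pixels), "R" (3x3) and "t" (3): a world point X has camera coordinates R X + t. Camera axes: x right, y down, z forward; pixel columns grow to the right and rows downward; lengths in mm; the calibration is good to about 2 mm. A picture is of the moment at which its call begins: read the wrist's pose just before it. camera_info takes no time and is no camera call; for the wrist camera it gives the pose at the moment of the call.
- ctrl.finish_job(): hands the job in, once; it reports no verdict.
Trained networks look in the newest picture that a camera, given by its name, has taken for a name from the list of things; names that differ only in an ending like _2 or _b are one class to them, and where a whole thing is asked for, a point or a joint stands for the part that bears it (a point fixed in the world has none). Each returns a list of dicts, best first, with "score" (0 to 1); they miss things now and then, are a little off and sometimes report something else, mostly with a low value. They report only what shows in the picture. A call takes as long as a camera call.
- viewer.find_in(camera, label): "location" ([column, row] as shares, 0 to 1, of the picture: columns of its width, rows of its height, amid what is visible of it).
The state is a dict: "clock": time; "qpos": joint angles; "qd": joint speeds; "tau": joint torques, N m; "eef_pos": TCP position; "tool_rot": TCP orientation; "force": force on the tool from outside, world axes, zero at the start; "torque": the same for the moment, N m; "width": finger opening in mm.
Only numpy, scipy, OpenCV 4.12 (cv2) and the standard library are available. Lean on these libraries where they do the work, as an engineer would, in place of code of your own. Each camera call takes 0.05 s, during which the arm holds its last target. There are 200 camera calls.

## Working session

There is one attempt and no reset: what is moved stays moved. The work goes in short steps, Python scripts to look and compute and a tool call to move; the robot and the scene stay as the last step left them, time stands still between calls to the robot, and variables do not carry over. Pictures are saved under pics/ and viewed, about 8 in all and at most 12, crops included, and the job is handed in when it is done.

Besides the shell and the picture viewer there is one more tool, called after ">>>" by a JSON object that holds its "name" and its "arguments". apply_moves: Moves the arm, as the interface text tells. Scaled input: -1 to 1 covers 50 mm each way for a shift and 6 degrees each way for a turn. Its arguments: {"type":"object","properties":{"series":{"type":"array","items":{"type":"array","items":{"type":"array","items":{"type":"number"}}}},"claw":{"type":"number"}},"required":["series"]}

```bash
mkdir -p pics; ls
cat > h.py <<'E'
import numpy as np, cv2
from cell import ctrl, viewer
def px2w(cam,px,z):
    c=viewer.camera_info(cam);K,R,t=map(np.array,(c["K"],c["R"],c["t"]))
    d=R.T@np.linalg.inv(K)@np.array([px[0],px[1],1.]);o=-R.T@t.reshape(3)
    return o+d*(z-o[2])/d[2]
def w2px(cam,X):
    c=viewer.camera_info(cam);p=np.array(c["K"])@(np.array(c["R"])@np.array(X,float)+np.array(c["t"]).reshape(3));return p[:2]/p[2]
def find(cam,l,z):
    return [(round(d["score"],2),np.round(np.array(d["location"])*[640,400]),np.round(px2w(cam,np.array(d["location"])*[640,400],z))) for d in viewer.find_in(cam,l)[:2]]
E
python3 - <<'E'
from h import *
for c in("top","scene"): cv2.imwrite(f"pics/{c}0.png",viewer.get_image(c))
for l,z in [("dial",61),("mark",61),("knob",85),("pointer_tip",61),("oiler",40),("driver",10),("switch_a",30)]:
    print(l,find("top",l,z),find("scene",l,z))
s=ctrl.read_state();print(s["clock"],s["eef_pos"],s["tool_rot"],s["width"])
E
```

```text
pics
dial [(0.77, array([353., 197.]), array([592., -93.,  61.])), (0.56, array([435., 196.]), array([ 589., -344.,   61.]))] [(0.87, array([298., 233.]), array([610., -93.,  61.]))]
mark [(0.75, array([346., 199.]), array([587., -72.,  61.]))] [(0.88, array([298., 234.]), array([613., -95.,  61.]))]
knob [(0.64, array([350., 197.]), array([588., -84.,  85.]))] [(0.58, array([294., 232.]), array([ 617., -108.,   85.]))]
pointer_tip [(0.82, array([348., 198.]), array([589., -77.,  61.]))] [(0.82, array([298., 231.]), array([605., -90.,  61.]))]
oiler [(0.54, array([227., 197.]), array([607., 295.,  40.]))] [(0.66, array([414., 170.]), array([623., 297.,  40.]))]
driver [(0.62, array([207., 276.]), array([369., 358.,  10.]))] [(0.5, array([363., 124.]), array([361., 347.,  10.]))]
switch_a [(0.39, array([438., 197.]), array([ 594., -361.,   30.]))] [(0.71, array([193., 300.]), array([ 592., -369.,   30.])), (0.5, array([176., 286.]), array([ 539., -385.,   30.]))]
0.8 [218.45514185 612.24754694 231.35818592] [-3.14156435e+00 -1.22642709e-04  1.22799137e+00] 85.59822014432208
```

View pics/top0.png

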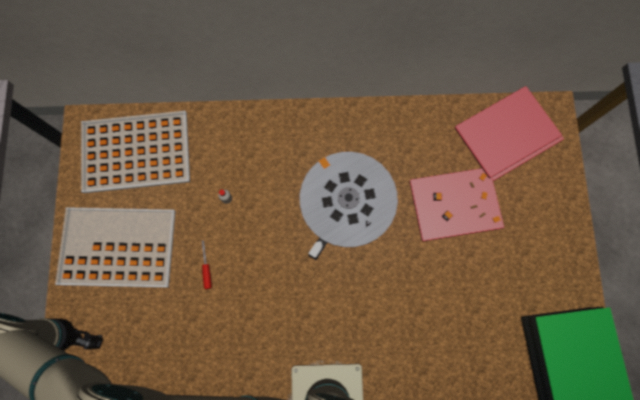

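View pics/scene0.png

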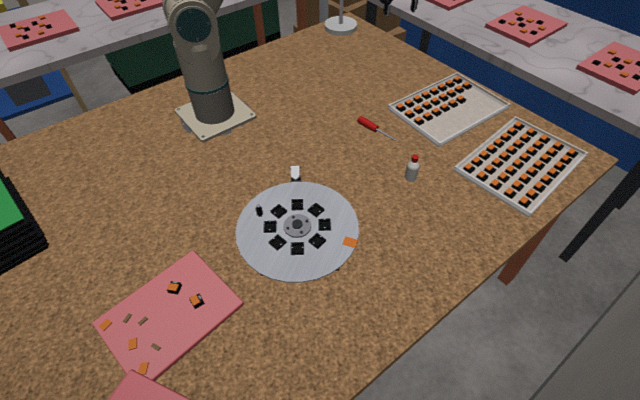

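The top view shows the dial centre at about (348,199), the band at (325,163), the knob at (368,224) and the pointer near (318,247). The scene view agrees: knob at (259,211), band at (350,242), pointer at (295,173). Next I'll fit the dial and convert these to world positions.

```bash
cat >> h.py <<'E'
def dialfit(cam,im,c0,r0,orng=True):
    hsv=cv2.cvtColor(im,cv2.COLOR_BGR2HSV);h,s,v=[hsv[...,i].astype(int) for i in range(3)]
    yy,xx=np.mgrid[:im.shape[0],:im.shape[1]];near=np.hypot(xx-c0[0],yy-c0[1])<r0
    g=((s<60)&(v>90)&near).astype(np.uint8);g=cv2.morphologyEx(g,cv2.MORPH_OPEN,np.ones((3,3)))
    cs,_=cv2.findContours(g,cv2.RETR_EXTERNAL,cv2.CHAIN_APPROX_NONE);c=max(cs,key=cv2.contourArea)
    return g,c[:,0,:]
def orange(im,c0,r0):
    hsv=cv2.cvtColor(im,cv2.COLOR_BGR2HSV);h,s,v=[hsv[...,i].astype(int) for i in range(3)]
    yy,xx=np.mgrid[:im.shape[0],:im.shape[1]];m=(np.hypot(xx-c0[0],yy-c0[1])<r0)&(s>190)&(v>150)&(h<18)
    return m.sum(),(np.array([xx[m].mean(),yy[m].mean()]) if m.any() else None)
E
python3 - <<'E'
from h import *
from scipy.optimize import least_squares
for cam,c0,r0 in (("top",(348,199),56),("scene",(298,230),70)):
    im=cv2.imread(f"pics/{cam}0.png");g,c=dialfit(cam,im,c0,r0)
    W=np.array([px2w(cam,p,61)[:2] for p in c])
    r=least_squares(lambda q:np.hypot(W[:,0]-q[0],W[:,1]-q[1])-q[2],[595,-85,150],loss="soft_l1",f_scale=2)
    print(cam,r.x,np.median(abs(r.fun)))
    n,o=orange(im,c0,r0);print("band",n,o,px2w(cam,o,61)-np.r_[r.x[:2],0])
a=cv2.imread("pics/top0.png")[140:270,280:420];b=cv2.imread("pics/scene0.png")[150:290,225:375]
b=cv2.resize(b,(140,130)) if 0 else b
cv2.imwrite("pics/crop.png",np.hstack([cv2.resize(a,None,fx=3,fy=3)[:390,:400],cv2.resize(b,None,fx=2.6,fy=2.6)[:364].copy() if 0 else cv2.resize(b[:150],(390,390))]))
for cam,p in (("top",(322,241)),("scene",(295,181))):print(px2w(cam,p,61))
for cam,p in (("top",(368,224)),("scene",(259,211))):print(px2w(cam,p,80))
print(w2px("wrist",[595,-85,61]))
E
```

```text
top [589.69834994 -79.18705921 148.13608017] 0.7399668521056526
band 32 [323.59375 162.     ] [117.1338891   71.80158754  61.        ]
scene [592.70007846 -84.13105913 148.73208515] 0.9094957662076126
band 30 [349.8        241.53333333] [113.20041719  72.16607306  61.        ]
[459.65034841   4.42017057  61.        ]
[4.67389926e+02 1.46422200e-01 6.10000000e+01]
[ 504.06247991 -134.07210198   80.        ]
[ 508.8902609  -136.63553937   80.        ]
[-53.10084565 581.83307853]
```

View pics/crop.png

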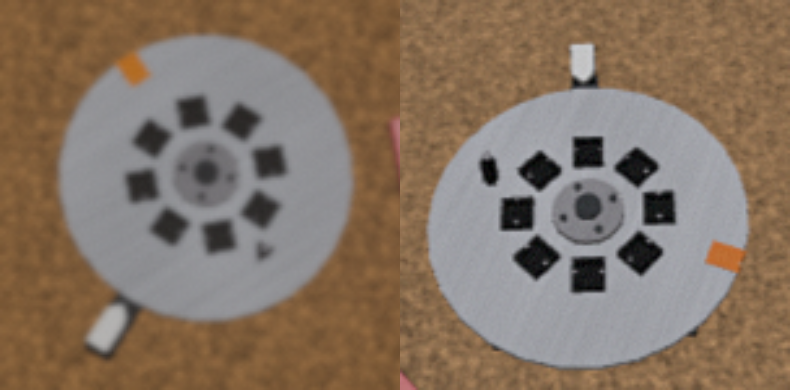

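Estimates from both cameras:
- Dial centre is about (591,-82), with the pointer at 146.7°.
- The band is at 32° and the knob at 212°, near (506,-135).

The radii check out (155 mm, 137 mm and about 100 mm). The plan is to flick counter-clockwise. First I turn the tool to yaw 90°, shut the fingers and travel over.

>>> {"name": "apply_moves", "arguments": {"series": [[[0, 0.8, 0, 0, 0, -0.65], [0, 0.8, 0, 0, 0, -0.65], [0, 0.8, 0, 0, 0, -0.65], [0, 0.8, 0, 0, 0, -0.65], [0, 0.8, 0, 0, 0, -0.65]]], "claw": -1}}

```text
clock: 1.42
eef_pos: [414.6, 570.9, 231.4]
tool_rot: [-3.142, -0.0, 1.57]
force: [-0.1, 1.5, 0.1]
width: 0.1
```

>>> {"name": "apply_moves", "arguments": {"series": [[[-0.95, 0.1, 0, 0, 0, 0], [-0.95, 0.1, 0, 0, 0, 0], [-0.95, 0.1, 0, 0, 0, 0], [-0.95, 0.1, 0, 0, 0, 0], [-0.95, 0.1, 0, 0, 0, 0]]]}}

```text
clock: 2.05
eef_pos: [437.9, 332.2, 231.5]
tool_rot: [3.141, -0.0, 1.568]
force: [1.5, -0.4, -0.1]
width: -0.0
```

>>> {"name": "apply_moves", "arguments": {"series": [[[-0.95, 0.1, 0, 0, 0, 0], [-0.95, 0.1, 0, 0, 0, 0], [-0.95, 0.1, 0, 0, 0, 0], [-0.95, 0.1, 0, 0, 0, 0], [-0.95, 0.1, 0, 0, 0, 0]]]}}

```text
clock: 2.68
eef_pos: [462.4, 94.7, 231.6]
tool_rot: [3.141, -0.0, 1.568]
force: [0.3, 0.1, 0.6]
width: -0.4
```

>>> {"name": "apply_moves", "arguments": {"series": [[[-0.9, 0.1, 0, 0, 0, 0], [-0.9, 0.1, 0.3, 0, 0, 0], [-0.9, 0.1, 0.5, 0, 0, 0], [-0.6, 0.1, 0.6, 0, 0, 0], [0, 0, 0.6, 0, 0, 0]]]}}

```text
clock: 3.3
eef_pos: [482.4, -72.2, 130.7]
tool_rot: [3.14, 0.002, 1.563]
force: [0.2, 0.7, -0.4]
width: 0.2
```

Run:
```python
from h import *
im=viewer.get_image("wrist");cv2.imwrite("pics/w1.png",im)
s=ctrl.read_state();print(s["eef_pos"],s["clock"])
c=np.array([591,-82])
P=lambda r,a,z:[*(c+r*np.array([np.cos(np.radians(a)),np.sin(np.radians(a))])),z]
for n,p in dict(cen=P(0,0,74),knobtop=P(100,212,99),tip=P(157,146.7,61),band=P(150,32,61)).items(): print(n,w2px("wrist",p))
```

```text
[479.76756349 -70.27534761 127.53470631] 3.35
cen [309.47696762 374.2460588 ]
knobtop [206.59062352 285.01566504]
tip [449.07605022 182.06852268]
band [409.92456639 485.58437229]
```

View pics/w1.png

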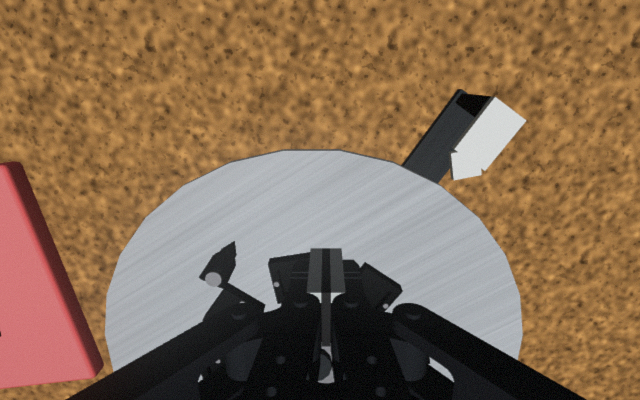

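The wrist view shows the knob top at (213,279) and the pointer tip at (455,181). Both are about 6 px (4 mm) from my prediction, so I'll refine the centre and compute the flick path.

```bash
cat >> h.py <<'E'
C=np.array([590.,-79.5])
def pol(p): d=np.array(p)[:2]-C; return np.hypot(*d).round(1),(np.degrees(np.arctan2(d[1],d[0]))%360).round(1)
def P(r,a): return C+r*np.array([np.cos(np.radians(a)),np.sin(np.radians(a))])
E
python3 - <<'E'
from h import *
k=px2w("wrist",(213,279),99);t=px2w("wrist",(455,181),61);print(k,pol(k),t,pol(t))
s=ctrl.read_state();p=np.array(s["eef_pos"]);print(p)
f=[P(103,a) for a in (186,192,204,218,232)];print(f[0]-p[:2],np.round(np.diff(f,axis=0)/50,3))
E
```

```text
[ 502.53154811 -131.14917495   99.        ] (np.float64(101.6), np.float64(210.6)) [459.13364229   7.69979253  61.        ] (np.float64(157.3), np.float64(146.3))
[479.76756349 -70.27534761 127.53470631]
[  7.79668129 -19.99108411] [[ 0.034 -0.213]
 [ 0.133 -0.41 ]
 [ 0.259 -0.43 ]
 [ 0.355 -0.355]]
```

>>> {"name": "apply_moves", "arguments": {"series": [[[-0.2, 0.1, 0.2, 0, 0, 0], [-0.2, 0.05, 0.3, 0, 0, 0], [0, 0, 0.3, 0, 0, 0], [0, 0, 0, 0, 0, 0], [0, 0, 0, 0, 0, 0]]]}}

```text
clock: 3.98
eef_pos: [489.2, -88.4, 91.4]
tool_rot: [3.142, -0.0, 1.569]
force: [0.0, 0.3, 0.2]
width: 0.1
```

>>> {"name": "apply_moves", "arguments": {"series": [[[-0.22, 0.01, 0.16, 0, 0, 0], [-0.41, 0.12, 0, 0, 0, 0], [-0.44, 0.25, 0, 0, 0, 0], [-0.36, 0.36, 0, 0, 0, 0], [0, -0.1, -0.8, 0, 0, 0]]]}}

```text
clock: 4.6
eef_pos: [520.4, -162.7, 121.2]
tool_rot: [-3.138, -0.0, 1.566]
force: [0.8, 0.2, 0.8]
width: -0.3
```

```bash
cat >> h.py <<'E'
def band(cam):
    t=ctrl.read_state()["clock"];im=viewer.get_image(cam)
    c,r=(w2px(cam,[*C,61]),56 if cam=="top" else 70);n,o=orange(im,c,r)
    if o is None: return t,n,None,im
    return t,n,pol(px2w(cam,o,61)),im
E
python3 - <<'E'
from h import *
for i in range(3):
    for cam in("top","scene"):
        t,n,p,im=band(cam);print(cam,t,n,p)
cv2.imwrite("pics/s2.png",im)
s=ctrl.read_state();print(s["eef_pos"],s["clock"])
E
```

```text
top 4.6 34 (np.float64(136.6), np.float64(79.5))
scene 4.65 31 (np.float64(130.3), np.float64(85.1))
top 4.7 33 (np.float64(136.8), np.float64(92.1))
scene 4.75 29 (np.float64(130.1), np.float64(98.4))
top 4.8 31 (np.float64(135.8), np.float64(104.6))
scene 4.85 32 (np.float64(127.7), np.float64(111.4))
[ 520.40525651 -160.5017688   122.72198922] 4.9
```

The flick worked: about 126°/s (2.2 rad/s), with the hand clear of the dial. Now I'll move to hover over the rim at 230°, 136 mm from the axis.

>>> {"name": "apply_moves", "arguments": {"series": [[[-0.24, -0.18, 0, 0, 0, 0], [-0.24, -0.18, 0, 0, 0, 0], [0, 0, 0.4, 0, 0, 0], [0, 0, 0.4, 0, 0, 0], [0, 0, 0, 0, 0, 0]]]}}

```text
clock: 5.52
eef_pos: [500.9, -185.1, 82.0]
tool_rot: [-3.138, -0.001, 1.567]
force: [-0.4, -0.7, 0.2]
width: -0.3
```

Run:
```python
from h import *
for i in range(3):
    for cam in("top","scene"):
        t,n,p,im=band(cam);print(cam,t,n,p)
s=ctrl.read_state();print(s["eef_pos"],s["clock"],pol(s["eef_pos"]),s["force"])
```

```text
top 5.525 21 (np.float64(133.4), np.float64(193.7))
scene 5.575 21 (np.float64(128.4), np.float64(201.3))
top 5.625 24 (np.float64(134.1), np.float64(205.5))
scene 5.675 23 (np.float64(130.2), np.float64(212.9))
top 5.725 7 (np.float64(127.1), np.float64(217.0))
scene 5.775 17 (np.float64(127.6), np.float64(225.8))
[ 503.32882138 -184.65173122   84.02496547] 5.825 (np.float64(136.3), np.float64(230.5)) [ 1.25339014 -0.7905453  -0.13052067]
```

The band passed the pointer untouched at about 5.15 s, and the dial is now at about 119°/s. I'll hover lower and let it coast down so braking is more accurate.

>>> {"name": "apply_moves", "arguments": {"series": [[[0, 0, 0.1, 0, 0, 0], [0, 0, 0.1, 0, 0, 0], [0, 0, 0.08, 0, 0, 0], [0, 0, 0, 0, 0, 0], [0, 0, 0, 0, 0, 0]]]}}

```text
clock: 6.45
eef_pos: [502.9, -184.4, 69.2]
tool_rot: [-3.142, -0.0, 1.568]
force: [-0.8, -0.3, -0.1]
width: 0.1
```

>>> {"name": "apply_moves", "arguments": {"series": [[[0, 0, 0, 0, 0, 0], [0, 0, 0, 0, 0, 0], [0, 0, 0, 0, 0, 0], [0, 0, 0, 0, 0, 0], [0, 0, 0, 0, 0, 0]]]}}

```text
clock: 7.08
eef_pos: [502.9, -184.4, 69.3]
tool_rot: [3.142, 0.0, 1.568]
force: [0.6, -0.3, -0.3]
width: 0.1
```

>>> {"name": "apply_moves", "arguments": {"series": [[[0, 0, 0, 0, 0, 0], [0, 0, 0, 0, 0, 0], [0, 0, 0, 0, 0, 0], [0, 0, 0, 0, 0, 0], [0, 0, 0, 0, 0, 0]]]}}

```text
clock: 7.7
eef_pos: [502.9, -184.4, 69.3]
tool_rot: [-3.142, -0.0, 1.568]
force: [-0.5, 0.2, -0.1]
width: 0.1
```

>>> {"name": "apply_moves", "arguments": {"series": [[[0, 0, 0, 0, 0, 0], [0, 0, 0, 0, 0, 0], [0, 0, 0, 0, 0, 0], [0, 0, 0, 0, 0, 0], [0, 0, 0, 0, 0, 0]]]}}

```text
clock: 8.32
eef_pos: [502.9, -184.4, 69.3]
tool_rot: [3.142, -0.0, 1.568]
force: [-0.1, 0.2, 0.3]
width: 0.1
```

>>> {"name": "apply_moves", "arguments": {"series": [[[0, 0, 0, 0, 0, 0], [0, 0, 0, 0, 0, 0], [0, 0, 0, 0, 0, 0], [0, 0, 0, 0, 0, 0], [0, 0, 0, 0, 0, 0]]]}}

```text
clock: 8.95
eef_pos: [502.9, -184.4, 69.3]
tool_rot: [-3.142, -0.0, 1.568]
force: [0.7, -0.2, 0.6]
width: 0.3
```

>>> {"name": "apply_moves", "arguments": {"series": [[[0, 0, 0, 0, 0, 0], [0, 0, 0, 0, 0, 0], [0, 0, 0, 0, 0, 0], [0, 0, 0, 0, 0, 0], [0, 0, 0, 0, 0, 0]]]}}

```text
clock: 9.57
eef_pos: [502.9, -184.4, 69.3]
tool_rot: [3.142, 0.0, 1.568]
force: [-0.6, 0.3, 0.8]
width: 0.1
```

>>> {"name": "apply_moves", "arguments": {"series": [[[0, 0, 0, 0, 0, 0], [0, 0, 0, 0, 0, 0], [0, 0, 0, 0, 0, 0], [0, 0, 0, 0, 0, 0], [0, 0, 0, 0, 0, 0]]]}}

```text
clock: 10.2
eef_pos: [502.9, -184.4, 69.3]
tool_rot: [-3.142, -0.0, 1.568]
force: [1.4, -0.4, 0.0]
width: 0.1
```

>>> {"name": "apply_moves", "arguments": {"series": [[[0, 0, 0, 0, 0, 0], [0, 0, 0, 0, 0, 0], [0, 0, 0, 0, 0, 0], [0, 0, 0, 0, 0, 0], [0, 0, 0, 0, 0, 0]]]}}

```text
clock: 10.82
eef_pos: [502.9, -184.4, 69.3]
tool_rot: [-3.142, -0.0, 1.568]
force: [-0.4, -0.0, 0.8]
width: -0.2
```

Run:
```python
from h import *
for i in range(5):
    t,n,p,im=band("scene");print(t,n,p)
    t,n,p,im=band("top");print(t,n,p)
s=ctrl.read_state();print(s["eef_pos"],s["clock"],pol(s["eef_pos"]),s["force"])
```

```text
10.825 25 (np.float64(134.2), np.float64(336.3))
10.875 29 (np.float64(136.4), np.float64(340.9))
10.925 28 (np.float64(134.7), np.float64(343.6))
10.975 32 (np.float64(136.7), np.float64(348.0))
11.025 30 (np.float64(133.0), np.float64(350.5))
11.075 34 (np.float64(135.9), np.float64(355.3))
11.125 28 (np.float64(135.1), np.float64(357.8))
11.175 33 (np.float64(136.1), np.float64(2.4))
11.225 31 (np.float64(133.3), np.float64(4.5))
11.275 29 (np.float64(136.3), np.float64(9.0))
[ 502.92413219 -184.41019448   69.29963343] 11.325 (np.float64(136.3), np.float64(230.3)) [-0.14575197  1.12480321 -0.29154339]
```

The dial is at about 70°/s and will reach the pointer near t≈13.4 s at roughly 53°/s. I'll lower the hover to 4 mm above the rim and wait, then re-measure just before braking.

>>> {"name": "apply_moves", "arguments": {"series": [[[0, 0, 0.04, 0, 0, 0], [0, 0, 0.04, 0, 0, 0], [0, 0, 0, 0, 0, 0], [0, 0, 0, 0, 0, 0], [0, 0, 0, 0, 0, 0]]]}}

```text
clock: 11.95
eef_pos: [503.0, -184.4, 65.3]
tool_rot: [3.142, -0.0, 1.568]
force: [-0.3, 0.2, 0.1]
width: 0.4
```

```bash
cat > m.py <<'E'
from h import *
T=[];A=[]
for i in range(5):
    t,n,p,im=band("top");T.append(t);A.append(p[1]);print(t,n,p)
t,n,p,im=band("scene");print(t,n,p)
f=np.polyfit(T,A,1);t=ctrl.read_state()["clock"];print(ctrl.read_state()["eef_pos"],"w",f[0],"now",t,np.polyval(f,t),"pointer in",(146.5-np.polyval(f,t))/f[0])
cv2.imwrite("pics/m.png",im)
E
python3 m.py
```

```text
11.95 32 (np.float64(136.2), np.float64(54.3))
12.0 33 (np.float64(136.9), np.float64(57.7))
12.05 32 (np.float64(136.0), np.float64(61.0))
12.1 33 (np.float64(136.4), np.float64(64.1))
12.15 32 (np.float64(136.6), np.float64(67.2))
12.2 28 (np.float64(131.5), np.float64(69.5))
[ 502.93259249 -184.39059477   65.30982511] w 64.39999999999726 now 12.25 73.74000000000001 pointer in 1.1298136645963213
```

>>> {"name": "apply_moves", "arguments": {"series": [[[0, 0, 0, 0, 0, 0], [0, 0, 0, 0, 0, 0], [0, 0, 0, 0, 0, 0], [0, 0, 0, 0, 0, 0], [0, 0, 0, 0, 0, 0]]]}}

```text
clock: 12.88
eef_pos: [502.9, -184.4, 65.3]
tool_rot: [3.142, -0.0, 1.568]
force: [0.3, -0.5, -0.2]
width: -0.0
```

```bash
sed -i 's/range(5)/range(3)/' m.py; python3 m.py
```

```text
12.875 30 (np.float64(135.8), np.float64(111.1))
12.925 31 (np.float64(134.6), np.float64(113.9))
12.975 29 (np.float64(135.0), np.float64(117.0))
13.025 25 (np.float64(129.0), np.float64(120.2))
[ 502.89112392 -184.32746626   65.27190327] w 58.999999999998366 now 13.075 122.85000000000002 pointer in 0.40084745762712937
```

>>> {"name": "apply_moves", "arguments": {"series": [[[0, 0, 0, 0, 0, 0], [0, 0, 0, 0, 0, 0], [0, 0, 0.12, 0, 0, 0], [0, 0, 0.04, 0, 0, 0], [0, 0, 0, 0, 0, 0]]]}}

```text
clock: 13.7
eef_pos: [506.3, -187.0, 60.9]
tool_rot: [3.134, 0.004, 1.567]
force: [-2.1, -1.9, 28.6]
width: 0.1
```

```bash
python3 m.py; python3 -c "
from h import *;print(ctrl.read_state()['force'])
c=w2px('scene',[*C,61]).astype(int);im=cv2.imread('pics/m.png');cv2.imwrite('pics/z.png',cv2.resize(im[140:320,210:390],None,fx=3,fy=3))"
```

```text
13.7 25 (np.float64(134.2), np.float64(143.5))
13.75 25 (np.float64(135.3), np.float64(143.3))
13.8 27 (np.float64(134.8), np.float64(143.3))
13.85 26 (np.float64(129.2), np.float64(144.5))
[ 506.27378192 -186.864976     60.92960144] w -1.999999999999883 now 13.9 143.06666666666672 pointer in -1.7166666666667405
[-1.14827836 -1.93337784 28.36531493]
```

View pics/z.png

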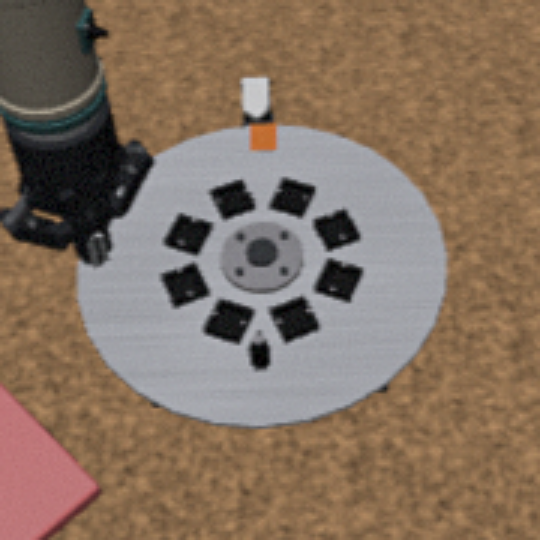

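The dial stopped about 2–3° short of the pointer (top view 143.4°, pointer 146.5°), which is within tolerance. The fingertip is deflected about 4 mm by the 28 N press and could drag the band back on release. I'll nudge it forward while it is still pressed.

>>> {"name": "apply_moves", "arguments": {"series": [[[-0.03, 0.035, 0, 0, 0, 0], [-0.03, 0.035, 0, 0, 0, 0], [0, 0, 0, 0, 0, 0], [0, 0, 0, 0, 0, 0], [0, 0, 0, 0, 0, 0]]]}}

```text
clock: 14.52
eef_pos: [509.9, -189.6, 60.9]
tool_rot: [3.134, 0.004, 1.568]
force: [-2.1, -1.6, 28.6]
width: -0.1
```

```bash
python3 m.py; python3 -c "
from h import *;print(ctrl.read_state()['force'])"
```

```text
14.525 25 (np.float64(134.8), np.float64(145.3))
14.575 25 (np.float64(135.7), np.float64(145.5))
14.625 23 (np.float64(133.9), np.float64(145.1))
14.675 22 (np.float64(129.6), np.float64(146.1))
[ 509.89291611 -189.61134166   60.90202381] w -2.0000000000005906 now 14.725 144.99999999999997 pointer in -0.7499999999997927
[-2.5166595  -1.19976837 29.85444511]
```

>>> {"name": "apply_moves", "arguments": {"series": [[[-0.01, 0.012, -0.012, 0, 0, 0], [-0.01, 0.012, -0.012, 0, 0, 0], [-0.01, 0.012, -0.012, 0, 0, 0], [-0.01, 0.012, -0.012, 0, 0, 0], [0, 0, 0, 0, 0, 0]]]}}

```text
clock: 15.35
eef_pos: [510.5, -190.1, 61.0]
tool_rot: [3.138, 0.001, 1.568]
force: [0.5, 0.0, 11.7]
width: 0.1
```

```bash
python3 m.py; python3 -c "
from h import *;print(ctrl.read_state()['force'])"
```

```text
15.35 24 (np.float64(135.1), np.float64(145.7))
15.4 25 (np.float64(134.8), np.float64(145.8))
15.45 25 (np.float64(134.7), np.float64(145.7))
15.5 23 (np.float64(129.4), np.float64(146.5))
[ 510.46093898 -190.02283034   61.03960498] w -5.14620570665731e-13 now 15.55 145.7333333333333 pointer in -1489770736670.9453
[-0.74779472 -0.03954267 12.37456796]
```

>>> {"name": "apply_moves", "arguments": {"series": [[[-0.01, 0.012, -0.01, 0, 0, 0], [-0.01, 0.012, -0.01, 0, 0, 0], [0, 0, -0.006, 0, 0, 0], [0, 0, 0, 0, 0, 0], [0, 0, 0, 0, 0, 0]]]}}

```text
clock: 16.18
eef_pos: [510.5, -190.1, 61.1]
tool_rot: [3.141, -0.0, 1.569]
force: [1.2, 2.3, 4.5]
width: 0.3
```

>>> {"name": "apply_moves", "arguments": {"series": [[[0, 0, -0.1, 0, 0, 0], [0, 0, -0.4, 0, 0, 0], [0, 0, -0.8, 0, 0, 0], [0, 0, -0.8, 0, 0, 0], [0, 0, 0, 0, 0, 0]]]}}

```text
clock: 16.8
eef_pos: [511.2, -191.4, 168.6]
tool_rot: [3.137, 0.002, 1.568]
force: [-0.1, -1.0, -0.2]
width: 0.2
```

```bash
python3 m.py; python3 -c "
from h import *;print(ctrl.read_state()['force'])
im=cv2.imread('pics/m.png');cv2.imwrite('pics/z2.png',cv2.resize(im[140:320,210:390],None,fx=3,fy=3))"
```

```text
16.8 24 (np.float64(133.9), np.float64(145.2))
16.85 26 (np.float64(134.7), np.float64(145.4))
16.9 23 (np.float64(134.9), np.float64(145.4))
16.95 20 (np.float64(130.6), np.float64(146.7))
[ 508.68912872 -190.20228111  164.71162132] w 2.000000000000136 now 17.0 145.63333333333335 pointer in 0.4333333333332935
[ 0.30969241  0.8041899  -0.52564395]
```

View pics/z2.png

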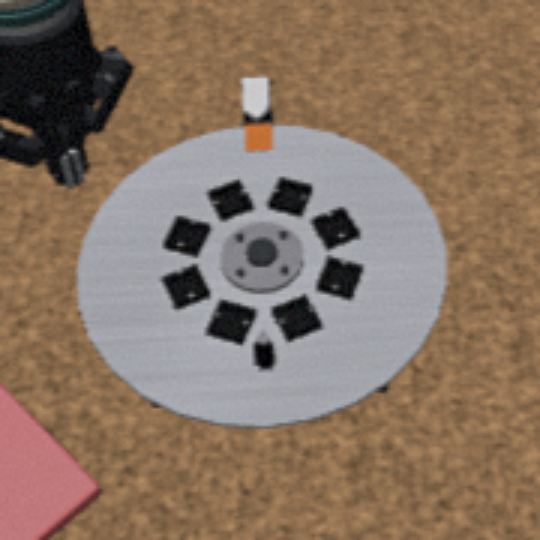

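The band at (259,138) now sits directly below the pointer tip at (257,117), and the hand is clear. I'll wait one call and re-measure to check for drift, then hand in.

>>> {"name": "apply_moves", "arguments": {"series": [[[0, 0, 0, 0, 0, 0], [0, 0, 0, 0, 0, 0], [0, 0, 0, 0, 0, 0], [0, 0, 0, 0, 0, 0], [0, 0, 0, 0, 0, 0]]]}}

```text
clock: 17.62
eef_pos: [510.0, -190.4, 166.0]
tool_rot: [3.142, 0.0, 1.568]
force: [0.0, -1.0, -0.9]
width: 0.1
```

```bash
python3 m.py | tee o
python3 - <<'E'
from h import *
a=[float(l.split("float64(")[2].split(")")[0]) for l in open("o") if "float64" in l][:3]
print(a)
if all(abs(x-145.4)<0.8 for x in a): print(ctrl.finish_job())
E
```

```text
17.625 25 (np.float64(135.1), np.float64(145.4))
17.675 23 (np.float64(133.9), np.float64(145.3))
17.725 24 (np.float64(134.8), np.float64(145.4))
17.775 22 (np.float64(130.6), np.float64(146.5))
[ 510.01996358 -190.40436589  166.04446162] w 2.881717559476798e-13 now 17.825 145.36666666666667 pointer in 3932839738600.5195
[145.4, 145.3, 145.4]
the job is handed in; nothing more can be done
None
```

The dial was flicked, spun freely and was stopped with the orange band at the pointer; I handed the job in at about 17.8 s. No verdict is reported, so this rests on my own measurements.

- **Flick:** I pushed the knob with the shut fingers, and the dial left at about 2.2 rad/s. The band ran untouched past the pointer for about one and a half turns.
- **Brake:** As the band came round again, I pressed a fingertip on the rim, with a force of about 28 N. The dial stopped about 3° short of the pointer, within the 5° allowed. I nudged it forward about 2° under the finger, eased the pressure off and lifted away.
- **Last check:** The band stood at 145.4° by the top camera and 146.5° by the scene camera, against a pointer at 146.5°. The cameras disagree by about 1°, within tolerance either way. Over the last 0.8 s before hand-in the dial did not move measurably.
- **Bystanders:** The arm stayed well away from the bottle, screwdriver and switches. I did not measure their positions again at the end.

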